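# Sweep the draughts pieces through the counting gate

### The job

Sweep the three turned wooden draughts pieces across the counting board and through the gate in its metal fence, one after another, so that each drops into the slot behind the gate before the next goes through. Push them with the fingertips so that they slide on the deck; do not lift them. Leave the finial, the lathe centre and the gouge beside the board where they are.

Things in the scene. Friction and masses are not known exactly. Their poses are not given: they have to be found in the camera images.
- board: Counting board: fixed wooden box, dark flat deck on top 80 mm above the bench. Origin on the bench. In its frame (mm) the deck spans x -155 to 50, y -145 to 145, within rims 12 high, 10 wide; +x points to the gate. An aluminium fence 20 high, 6 thick (x 44 to 50) crosses the deck's +x end; its one opening is the gate. Fixed blocks at deck height lie behind the fence, either side of the slot.
- gate (a point): Middle of the gate at deck height (board frame 47, 0, 80 mm), axes as the board: x points through the gate to the slot. The gate is 50 mm wide (along y), between two round steel posts 10 mm thick, 24 mm high (board x 42 to 52 mm). The deck ends at board x = 50 mm, so a piece drops into the slot by itself once its centre is a few mm past that.
- slot (a point): Centre of the slot's floor (board frame 135, 0, 6 mm), axes as the board. The slot is an open-topped pocket right behind the gate, 120 mm along x (board x 50 to 170), 110 mm along y, 74 mm deep below the deck; a steep metal chute (board x 50 to 100) leads from the deck down to its floor, and a wall behind it rises 12 mm above deck height.
- piece_a: One of three identical loose turned wooden draughts pieces: a pale flat disc, 36 mm diameter, 14 mm thick, about 14 g, lying flat on the board's deck at the start (it slides easily when pushed). Origin at the centre of the disc (7 mm above the deck while it lies flat); z is the disc's axis.
- piece_b: One of three identical loose turned wooden draughts pieces: a pale flat disc, 36 mm diameter, 14 mm thick, about 14 g, lying flat on the board's deck at the start (it slides easily when pushed). Origin at the centre of the disc (7 mm above the deck while it lies flat); z is the disc's axis.
- piece_c: One of three identical loose turned wooden draughts pieces: a pale flat disc, 36 mm diameter, 14 mm thick, about 14 g, lying flat on the board's deck at the start (it slides easily when pushed). Origin at the centre of the disc (7 mm above the deck while it lies flat); z is the disc's axis.
- finial: Bystander: loose turned wooden finial standing upright on the bench near the board, 40 mm foot, 84 mm high. Origin at the centre of its underside, z up.
- centre: Bystander: loose steel lathe centre standing point up on the bench near the board, 34 mm diameter, 85 mm high. Origin at the centre of its underside, z up.
- gouge: Bystander: loose turning tool with a dark wooden handle lying on the bench beside the board, 240 mm long, along its own x. Origin on the bench under its middle.
Not all that is in view belongs to the job. Leave any red look-alike of the piece_a alone.

How it is judged:
By the outcome, as a careful person would: the job done as asked, in the order asked, and still so for the second after the job is handed in, with the robot touching nothing.
It also fails if it takes over 64 s, if anything falls off the work surface, if the arm or the gripper's body presses on something with over 40 N, if the wrist force passes 120 N, or if a joint passes its speed limit or range.

### The arm

A 6-joint arm with a two-finger parallel gripper is mounted at the origin on the work surface. World frame = base frame: x ahead of the robot, y to its left, z up, the work surface at z = 0. Lengths are in mm, angles in degrees, forces in N, time in s.
With the tool pointing down it reaches from about 250 to 850 mm from the base axis. Payload 12.5 kg.
Tool frame: the origin (TCP) lies between the finger pads; the fingertips stand r.finger_overhang ahead of it and the grasp point (between the pads) lies 8 mm behind it (r.finger_overhang is the distance from the TCP to the fingertips, in mm); z points along the fingers, y is the direction in which the jaws open and shut (so a half turn about z gives the same grasp; the last joint's range is limited). The gripper opens to 93 mm and grips with 3 to 60 N. Pads are 15 mm wide; open, the fingers measure 128 mm over their backs; the gripper's body (75 mm by 188 mm) begins 65 mm behind the grasp point.
Start: joints at [-80.077, 20.094, 94.641, -0, 65.266, -4.847], TCP at [140.245, -531.804, 229.633] pointing down, gripper open.
Joint ranges: [-157.81, 157.81], [-45, 120.19], [0.68, 151.7], [-89.99, 269.99], [4.06, 180], [-164.3, 164.3]. Speed limits (degrees/s): [127.2, 127.2, 159.86, 180, 180, 180].

### API

Orientations are given as a 3x3 rotation matrix whose columns are the frame's x, y, z axes.
In Python, from workcell import r, imaging, close_job gives the robot as it stands. The module is installed in compiled form; this text tells all that it offers. Calls block until the motion is done:
- r.move_to(position, orientation): joint-space move of the TCP to a pose.
- r.movel(position, rotation=None, rate=150, f_stop=None): straight line of the TCP; rotation=None keeps the orientation; rate is the mean speed in mm/s. With f_stop (N) it stops when the force on the tool has changed by that much, and returns True; else False.
- r.movej(angles): joint-space move.
- r.command_gripper(opening, grip_force=None): finger opening in mm; grip_force is the grip in N (None keeps the last); returns when the fingers have stopped.
- r.sleep(seconds).
- r.ik(position, orientation): joint angles nearest the present ones, or None.
- imaging.capture(name): name is "scene" or "top" or "wrist"; returns the picture (420x560x3 uint8, red, green, blue); there is no depth.
- imaging.camera_info(name): a dict with "fx", "fy", "cx", "cy" (pixels), "R" (3x3) and "t" (3): a world point X has camera coordinates R X + t. Camera axes: x right, y down, z forward; pixel columns grow to the right and rows downward; lengths in mm; the calibration is good to about 2 mm. A picture is of the moment at which its call begins: read the wrist's pose just before it. camera_info takes no time and is no camera call; for the wrist camera it gives the pose at the moment of the call.
A pose or a line that the arm cannot do raises r.MotionError and nothing moves.
- close_job(): hands the job in, once; it reports no verdict.
Readings, each from a call of its own:
- r.read_clock(): time.
- r.read_joints(): joint angles.
- r.read_joint_velocities(): joint speeds.
- r.read_joint_torque(): joint torques, N m.
- r.read_position(): TCP position.
- r.read_ee_rot(): TCP orientation.
- r.read_wrist_force(): force on the tool from outside, world axes, zero at the start.
- r.read_wrist_torque(): the same for the moment, N m.
- r.read_opening(): finger opening in mm.
Only numpy, scipy, OpenCV 4.12 (cv2) and the standard library are available. Lean on these libraries where they do the work, as an engineer would, in place of code of your own. Each camera call takes 0.05 s, during which the arm holds its last target.

## Working session

There is one attempt and no reset: what is moved stays moved. The work goes in short steps, each a Python script; the robot and the scene stay as the last script left them, time stands still between calls to the robot, and variables do not carry over. Pictures are saved under pics/ and viewed, and the job is handed in when it is done.

```bash
mkdir -p pics
python3 - <<'E'
from workcell import r, imaging
import cv2
for n in ["scene","top","wrist"]:
    im=imaging.capture(n); cv2.imwrite(f"pics/{n}0.png",im[:,:,::-1])
    i=imaging.camera_info(n); print(n,i)
print(r.finger_overhang,r.read_clock(),r.read_ee_rot(),r.read_opening())
E
```

```text
scene {'fx': 544.6821459961567, 'fy': 544.6821459961567, 'cx': 279.04260584723363, 'cy': 207.64219699948097, 'R': array([[-0.53028995,  0.84777585, -0.00828743],
       [ 0.63499785,  0.39068095, -0.66644289],
       [-0.56175644, -0.35867047, -0.74551003]]), 't': array([ 202.37056372, -302.13476183, 1747.87410772])}
top {'fx': 453.1308472985936, 'fy': 453.1308472985936, 'cx': 267.0581041659585, 'cy': 209.22600025982712, 'R': array([[ 0.00975413, -0.99972963, -0.02110751],
       [-0.99141069, -0.00691553, -0.13060256],
       [ 0.13042128,  0.02220012, -0.99121009]]), 't': array([ 70.85423291, 519.46008322, 974.50313437])}
wrist {'fx': 377.66188050847444, 'fy': 377.66188050847444, 'cx': 285.65090923985235, 'cy': 201.02932434846429, 'R': array([[ 0.25397587, -0.96720986, -0.00115951],
       [-0.93525269, -0.24588962,  0.25463838],
       [-0.24657387, -0.06358757, -0.96703565]]), 't': array([-548.51726277,  -30.26924991,  391.05949669])}
11.0 0.15 [[ 9.66956048e-01  2.54943091e-01 -1.44285163e-04]
 [ 2.54943119e-01 -9.66955658e-01  8.72604227e-04]
 [ 8.29470641e-05 -8.80554445e-04 -9.99999609e-01]] 93.01239950652034
```

View pics/top0.png

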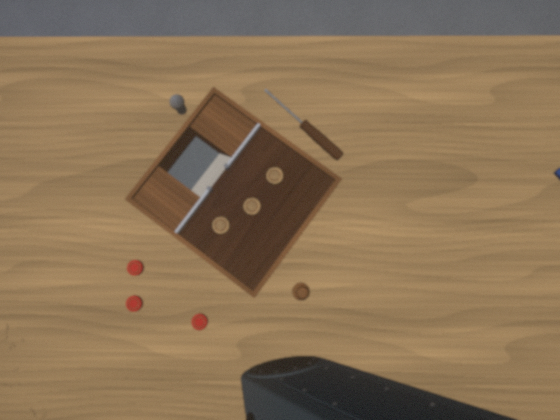

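View pics/scene0.png

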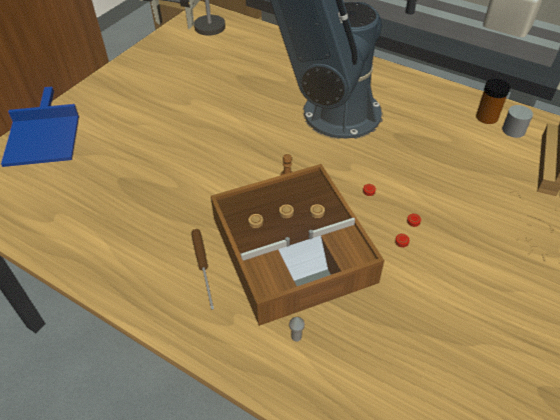

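View pics/wrist0.png

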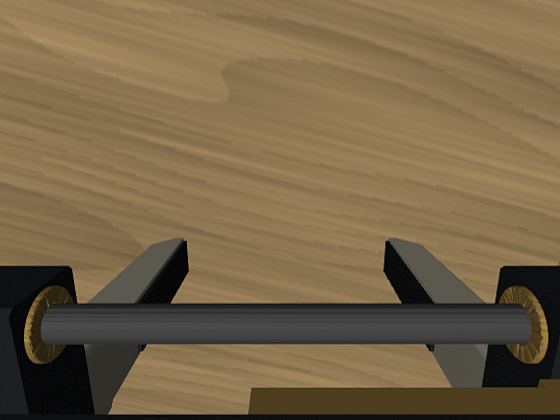

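The top view shows the board rotated. Its rim corners are near (214,88), (340,180), (254,296) and (127,198), the pieces near (275,175), (252,206) and (221,225), and the gate posts near (226,166) and (209,189). I'll zoom in to measure these.

```bash
cat > h.py <<'E'
import numpy as np, cv2
from workcell import r, imaging
def ray(info,u,v,z):
    R,t=np.array(info['R']),np.array(info['t'])
    d=R.T@np.array([(u-info['cx'])/info['fx'],(v-info['cy'])/info['fy'],1]); c=-R.T@t
    return (c+d*(z-c[2])/d[2])
def proj(info,X):
    p=np.array(info['R'])@np.array(X)+np.array(info['t']); return np.array([info['fx']*p[0]/p[2]+info['cx'],info['fy']*p[1]/p[2]+info['cy']])
E
python3 - <<'E'
from h import *
im=cv2.imread("pics/top0.png")
c=im[75:305,115:350]; cv2.imwrite("pics/top0z.png",cv2.resize(c,None,fx=2.6,fy=2.6,interpolation=cv2.INTER_CUBIC))
i=imaging.camera_info("top")
for p in [(214,88),(340,180),(254,296),(127,198)]: print(ray(i,*p,92).round(1))
hsv=cv2.cvtColor(im,cv2.COLOR_BGR2HSV)
for p in [(275,175),(252,206),(221,225),(230,240),(240,145)]: print(hsv[p[1],p[0]])
E
```

```text
[777.4 192.3  92. ]
[574.6 -79.5  92. ]
[331.8  98.9  92. ]
[533.3 371.3  92. ]
[ 17 104 145]
[ 18 109 141]
[ 17 101 144]
[ 14 133  75]
[  6  26 140]
```

View pics/top0z.png

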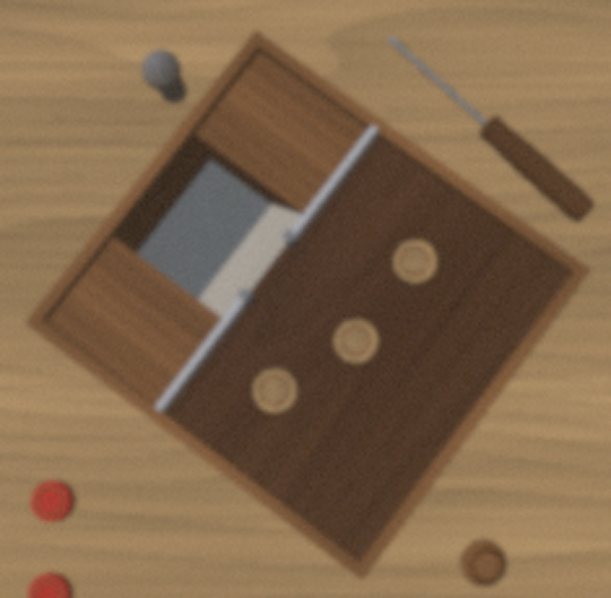

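```bash
cat >> h.py <<'E'
def pieces(im_rgb, info, z=94, lo=115):
    hsv=cv2.cvtColor(im_rgb,cv2.COLOR_RGB2HSV)
    m=((hsv[...,2]>lo)&(hsv[...,1]>60)).astype(np.uint8)*255
    m=cv2.morphologyEx(m,cv2.MORPH_CLOSE,np.ones((5,5)))
    out=[]
    for c in cv2.findContours(m,cv2.RETR_EXTERNAL,cv2.CHAIN_APPROX_NONE)[0]:
        a=cv2.contourArea(c)
        if 120<a<450:
            (u,v),rad=cv2.minEnclosingCircle(c); mm=cv2.moments(c)
            out.append((mm['m10']/mm['m00'],mm['m01']/mm['m00'],a,rad))
    return out
E
python3 - <<'E'
from h import *
import json
i=imaging.camera_info("top")
im=cv2.imread("pics/top0.png")[:,:,::-1].copy()
z=lambda a:np.array(a)/2.6+[115,75]
C=[ray(i,*z(p),92) for p in [(256,31),(590,269),(362,578),(28,322)]]
for a,b in zip(C,C[1:]+C[:1]): print(np.linalg.norm(b-a).round(1),np.degrees(np.arctan2(*(a-b)[:2][::-1])).round(2))
F=[ray(i,*z(p),100) for p in [(375,128),(160,409)]]
P=[ray(i,*z(p),104) for p in [(291,236),(243,294)]]
print(F,P)
# fit: board pts -> world
B=np.array([[180,-155],[-165,-155],[-165,155],[180,155],[47,-145],[47,145],[47,-30],[47,30]],float)
W=np.array([p[:2] for p in C+F+P])
for sel in [range(4),range(8),[1,2,4,5,6,7]]:
    sel=list(sel);b=B[sel];w=W[sel];H=(b-b.mean(0)).T@(w-w.mean(0))
    th=np.arctan2(H[0,1]-H[1,0],H[0,0]+H[1,1]);R=np.array([[np.cos(th),-np.sin(th)],[np.sin(th),np.cos(th)]])
    o=w.mean(0)-R@b.mean(0)
    print(np.degrees(th),o,((W-o)@R-B).round(1).tolist())
    for p in pieces(im,i): 
        x=ray(i,*p[:2],94); print(np.round(p,1),x.round(1),(R.T@(x[:2]-o)).round(1))
E
```

```text
342.9 53.93
308.3 -36.18
341.7 -126.3
306.9 144.04
[array([693.25847075,  92.24902541, 100.        ]), array([460.60286213, 261.33689182, 100.        ])] [array([601.3754689 , 159.01134855, 104.        ]), array([553.51648855, 196.69850586, 104.        ])]
53.864214324612 [550.16016676 139.51259765] [[-0.9, 1.4], [1.2, 1.0], [1.5, -0.7], [-1.8, -1.7], [-0.8, 1.6], [-1.4, -0.8], [-1.1, 0.1], [1.2, 1.0]]
53.87812612797211 [549.82161773 139.43525859] [[-0.7, 1.1], [1.5, 0.8], [1.8, -0.9], [-1.5, -2.0], [-0.6, 1.3], [-1.1, -1.1], [-0.8, -0.1], [1.4, 0.8]]
53.893866998210946 [549.91675794 139.81573742] [[-1.1, 0.9], [1.0, 0.7], [1.5, -1.0], [-1.8, -2.2], [-1.0, 1.2], [-1.5, -1.2], [-1.2, -0.3], [1.1, 0.6]]
```

```bash
cat >> h.py <<'E'
TH=np.radians(53.87); RB=np.array([[np.cos(TH),-np.sin(TH)],[np.sin(TH),np.cos(TH)]]); OB=np.array([550.0,139.5])
def b2w(x,y,z=None):
    w=RB@np.array([x,y])+OB
    return w if z is None else np.array([w[0],w[1],z])
def w2b(p): return RB.T@(np.asarray(p)[:2]-OB)
def look(cam="top",lo=105,save=None):
    info=imaging.camera_info(cam); im=imaging.capture(cam)
    if save: cv2.imwrite(save,im[:,:,::-1])
    hsv=cv2.cvtColor(im,cv2.COLOR_RGB2HSV)
    poly=np.array([proj(info,b2w(x,y,92)) for x,y in [(-150,-140),(43,-140),(43,140),(-150,140)]]).astype(np.int32)
    k=np.zeros(im.shape[:2],np.uint8); cv2.fillPoly(k,[poly],255)
    m=((hsv[...,2]>lo)&(hsv[...,1]>70)).astype(np.uint8)*255 & k
    m=cv2.morphologyEx(m,cv2.MORPH_CLOSE,np.ones((5,5)))
    out=[]
    for c in cv2.findContours(m,cv2.RETR_EXTERNAL,cv2.CHAIN_APPROX_NONE)[0]:
        a=cv2.contourArea(c)
        if a>60:
            mm=cv2.moments(c);u,v=mm['m10']/mm['m00'],mm['m01']/mm['m00']
            out.append((w2b(ray(info,u,v,92)),a,u,v))
    return out
E
python3 - <<'E'
from h import *
for cam in ["top","scene"]:
    for b,a,u,v in look(cam): print(cam,b.round(1),a,round(u,1),round(v,1))
for x,y in [(-150,-110),(-150,110),(60,0),(40,110),(40,-110)]:
    for phi in (0,90,180,270):
        c,s=np.cos(TH+np.radians(phi)),np.sin(TH+np.radians(phi))
        R=np.array([[c,s,0],[s,-c,0],[0,0,-1]])
        q=r.ik(b2w(x,y,100),R); print(x,y,phi,b2w(x,y).round(), None if q is None else np.round(q,0))
E
```

```text
top [-16.5  77.8] 217.0 220.1 224.9
top [-44.9   6.1] 219.0 251.4 205.7
top [-44.1 -75.1] 210.0 274.2 175.0
scene [-44.2 -74.8] 156.0 255.4 220.3
scene [-16.7  78.2] 149.5 317.2 210.3
scene [-45.4   6.8] 150.0 286.1 210.5
scene [-150.2    5.9] 159.0 270.5 182.6
-150 -110 0 [550. -47.] [-10.  30. 100.  -0.  50.  26.]
-150 -110 90 [550. -47.] [-10.  30. 100.  -0.  50. -64.]
-150 -110 180 [550. -47.] [ -10.   30.  100.   -0.   50. -154.]
-150 -110 270 [550. -47.] [-10.  30. 100.  -0.  50. 116.]
-150 110 0 [373.  83.] [  6.  15. 125.  -0.  40.  42.]
-150 110 90 [373.  83.] [  6.  15. 125.  -0.  40. -48.]
-150 110 180 [373.  83.] [   6.   15.  125.   -0.   40. -138.]
-150 110 270 [373.  83.] [  6.  15. 125.  -0.  40. 132.]
60 0 0 [585. 188.] [13. 35. 90. -0. 54. 50.]
60 0 90 [585. 188.] [ 13.  35.  90.  -0.  54. -40.]
60 0 180 [585. 188.] [  13.   35.   90.   -0.   54. -130.]
60 0 270 [585. 188.] [ 13.  35.  90.  -0.  54. 140.]
40 110 0 [485. 237.] [ 21.  29. 102.  -0.  49.  57.]
40 110 90 [485. 237.] [ 21.  29. 102.  -0.  49. -33.]
40 110 180 [485. 237.] [  21.   29.  102.   -0.   49. -123.]
40 110 270 [485. 237.] [ 21.  29. 102.  -0.  49. 147.]
40 -110 0 [662. 107.] [ 5. 41. 81. -0. 59. 41.]
40 -110 90 [662. 107.] [  5.  41.  81.  -0.  59. -49.]
40 -110 180 [662. 107.] [   5.   41.   81.   -0.   59. -139.]
40 -110 270 [662. 107.] [  5.  41.  81.  -0.  59. 131.]
```

Both views agree to within 1 mm. In the board frame the pieces are at (-16.5, 78), (-45, 6.5) and (-44, -75). I'll push the middle one first, using nearly closed fingers as a small cradle.

```bash
cat >> h.py <<'E'
def rot(deg):
    c,s=np.cos(TH+np.radians(deg)),np.sin(TH+np.radians(deg))
    return np.array([[c,s,0],[s,-c,0],[0,0,-1.]])
ZP=80+4+11; ZU=150
def push(start,end,deg,legs_rate=90,f=12):
    """start,end: TCP in board frame"""
    p=r.move_to(b2w(*start,ZU),rot(deg))
    h=r.movel(b2w(*start,ZP),rate=100,f_stop=10)
    if h: print("hit on descent",r.read_position()); return True
    h=r.movel(b2w(*end,ZP),rate=legs_rate,f_stop=f)
    print("push stop",h,w2b(r.read_position()).round(1),np.round(r.read_wrist_force(),1),"t",r.read_clock())
    return h
def gate(x,y):
    # straight push from piece centre (x,y) into gate
    d=np.degrees(np.arctan2(-y,50-x)); u=np.array([np.cos(np.radians(d)),np.sin(np.radians(d))])
    s=np.array([x,y])-u*38
    return push(s,(36,0),d)
E
python3 - <<'E'
from h import *
r.command_gripper(8)
gate(-45,6.5)
imw=imaging.capture("wrist"); cv2.imwrite("pics/w1.png",imw[:,:,::-1])
imw=imaging.capture("scene"); cv2.imwrite("pics/s1.png",imw[100:340,180:420,::-1])
print(r.read_opening())
E
```

```text
push stop False [35.6 -0. ] [ 0.4 -0.4  0.8] t 6.325
7.668494355229503
```

View pics/w1.png

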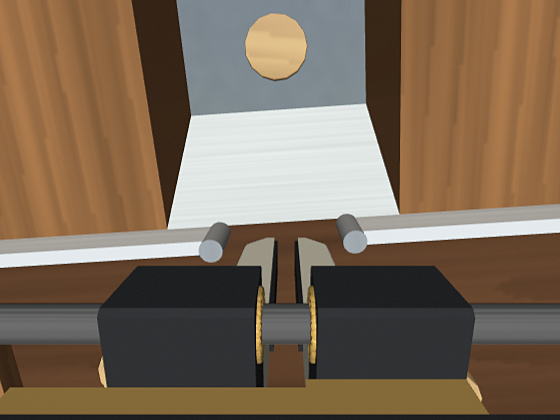

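View pics/s1.png

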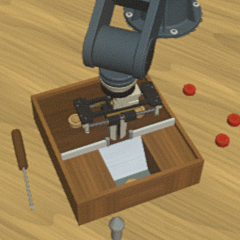

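The first piece is on the slot floor (wrist image near (276,46)), and the fingers sit centred in the gate. Next is the +y piece: first bring it to the gate's axis.

Run:
```python
from h import *
r.movel(b2w(20,0,ZU),rate=150)
push((-16.5,78+38),(-16.5,26),90,80)
r.movel(b2w(-16.5,34,ZP),rate=80)
r.movel(b2w(-16.5,34,ZU),rate=150)
r.move_to(b2w(-75,0,190),rot(0))
for c in ("wrist","top","scene"):
    for o in look(c,save=f"pics/{c}2.png"): print(c,o[0].round(1),o[1:])
print(r.read_clock())
```

```text
push stop False [-16.5  26.4] [ 0.1  0.3 -0.4] t 10.2917
wrist [-143.4  -16.9] (97.5, 310.434188034188, 294.7811965811966)
wrist [-143.6   20. ] (93.5, 260.6702317290552, 294.9910873440285)
wrist [-30.    1.8] (101412.0, 285.2275684008467, 140.90214833221577)
scene [-16.2  -0.3] (158.5, 288.0315457413249, 219.5993690851735)
scene [-43.8 -74.8] (162.0, 255.4814814814815, 220.42489711934152)
scene [-149.8   -6.6] (169.0, 266.0473372781065, 184.0463510848126)
12.5083
```

View pics/wrist2.png

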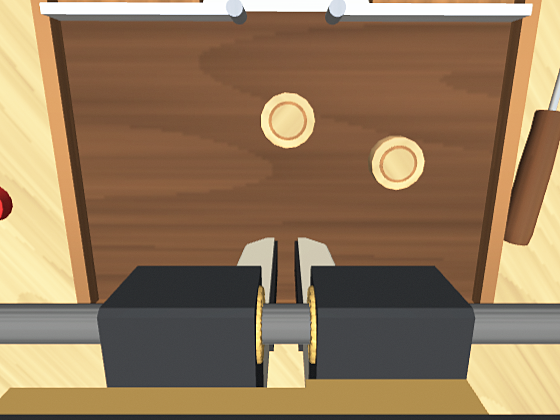

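The second piece is now on the gate axis: (-16, 0) from the scene view, and (287,120) in the wrist view against a gate middle of u≈286. I'll push it through, then line up the third.

Run:
```python
from h import *
gate(-16.3,-0.3)
im=imaging.capture("wrist"); cv2.imwrite("pics/w3.png",im[:,:,::-1])
```

```text
push stop False [35.6 -0. ] [-0.3 -0.3 -0.7] t 14.6583
```

View pics/w3.png

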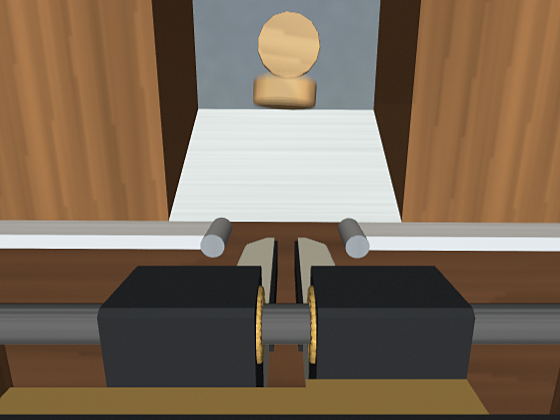

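The second piece has dropped into the slot, at (285,92) near the first at (288,43), and is either still settling or leaning on it. Now the third.

Run:
```python
from h import *
r.movel(b2w(20,0,ZU),rate=150)
push((-44,-75-38),(-44,-26),90,80)
r.movel(b2w(-44,-34,ZP),rate=80)
r.movel(b2w(-44,-34,ZU),rate=150)
r.move_to(b2w(-95,0,190),rot(0))
for c in ("wrist","scene"):
    for o in look(c,save=f"pics/{c}4.png"): print(c,o[0].round(1),o[1:])
print(r.read_clock())
```

```text
push stop False [-44.  -26.4] [ 0.3 -0.   0.7] t 18.7333
wrist [-41.4   1.8] (110091.5, 285.08509285458007, 127.85558981998307)
scene [-43.7   0.9] (156.5, 284.20340788072417, 211.63897763578274)
scene [-149.8   -2.4] (183.0, 267.57377049180326, 183.59016393442624)
20.975
```

View pics/wrist4.png

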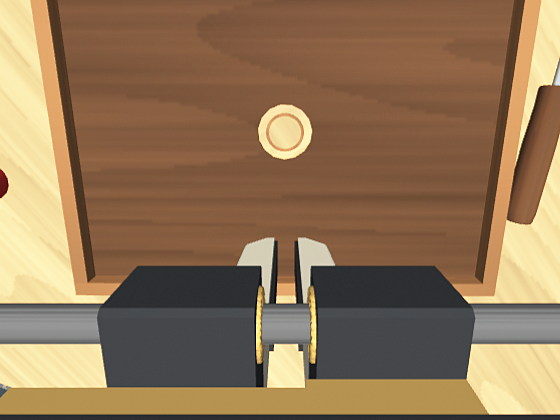

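The third piece is alone on the deck at board (-44, 0.5) (wrist view (285,131)), centred in front of the fingers.

Run:
```python
from h import *
gate(-43.8,0.5)
r.sleep(0.7)
im=imaging.capture("wrist"); cv2.imwrite("pics/w5.png",im[:,:,::-1])
r.movel(b2w(20,0,ZU),rate=150)
r.movel(b2w(20,0,ZU+80),rate=150)
im=imaging.capture("wrist"); cv2.imwrite("pics/w5b.png",im[:,:,::-1])
r.movej([-80.077, 20.094, 94.641, 0, 65.266, -4.847])
for c in ("top","scene"):
    im=imaging.capture(c); cv2.imwrite(f"pics/{c}5.png",im[:,:,::-1])
for o in look("top"): print(o)
print(r.read_clock())
```

```text
push stop False [35.6 -0.1] [ 0.5  0.4 -0. ] t 23.425
28.4333
```

View pics/w5b.png

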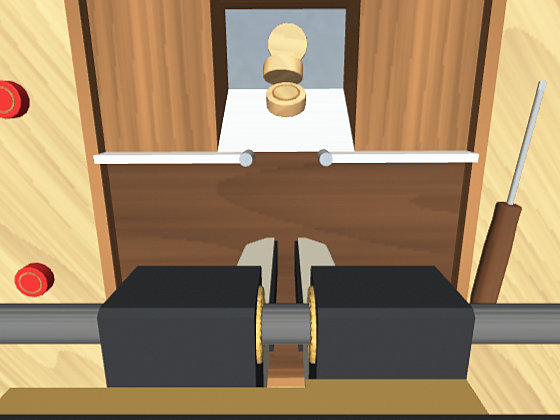

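View pics/top5.png

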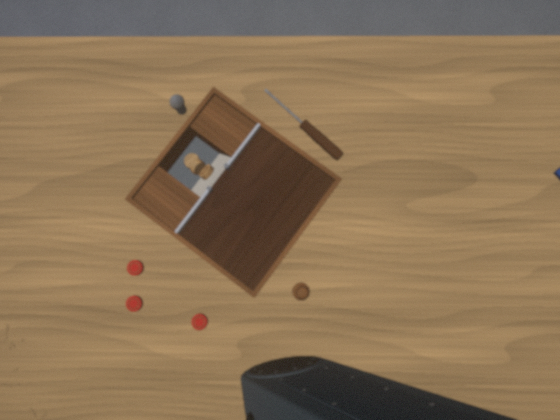

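View pics/scene5.png

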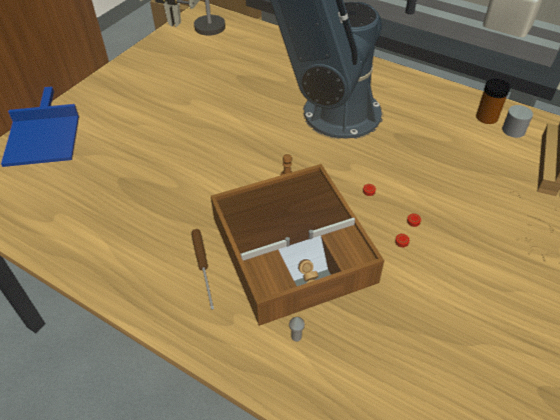

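The third piece rests low on the chute, against the second. I'll triangulate its height and check that everything is still.

Run:
```python
from h import *
r.sleep(0.5)
for c in ("top","scene"):
    im=imaging.capture(c); o=cv2.imread(f"pics/{c}5.png")[:,:,::-1]
    print(c,"maxdiff in board",np.abs(im.astype(int)-o).max(2)[80:300,120:390].max())
    i=imaging.camera_info(c); pts=[proj(i,b2w(x,y,80)) for x,y in [(50,-55),(170,-55),(170,55),(50,55)]]
    p=np.array(pts);a=p.min(0).astype(int)-8;b=p.max(0).astype(int)+12;print(a)
    z=cv2.resize(im[a[1]:b[1],a[0]:b[0],::-1],None,fx=6,fy=6,interpolation=cv2.INTER_CUBIC); print(z.shape); cv2.imwrite(f"pics/{c}6.png",z)
```

```text
top maxdiff in board 18
[150 118]
(552, 570, 3)
scene maxdiff in board 24
[269 227]
(444, 504, 3)
```

View pics/top6.png

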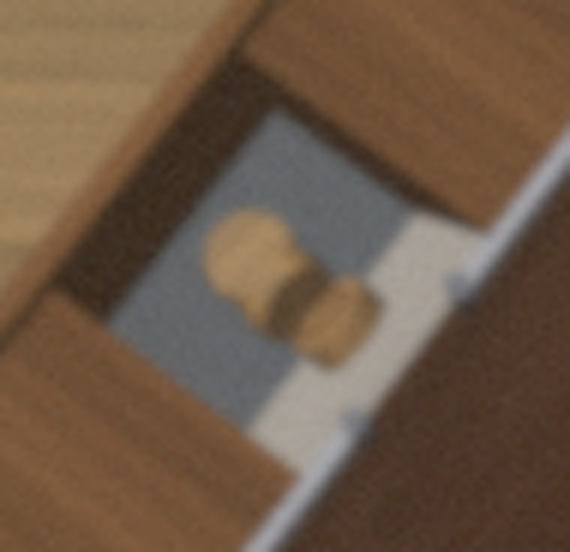

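View pics/scene6.png

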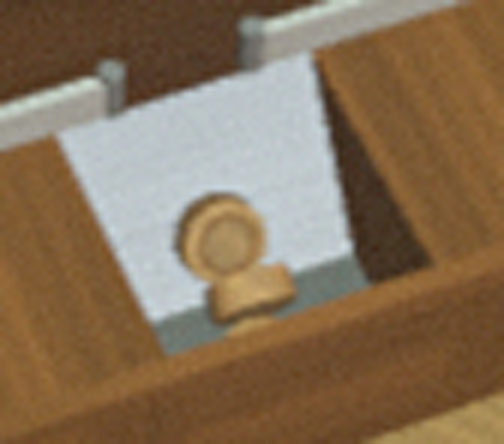

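Run:
```python
from h import *
def tri(a,b):
    A=[];B=[]
    for c,(u,v) in (("top",a),("scene",b)):
        i=imaging.camera_info(c);R=np.array(i['R']);t=np.array(i['t']);o=-R.T@t
        d=R.T@np.array([(u-i['cx'])/i['fx'],(v-i['cy'])/i['fy'],1]);d/=np.linalg.norm(d)
        P=np.eye(3)-np.outer(d,d);A.append(P);B.append(P@o)
    X=np.linalg.lstsq(np.vstack(A),np.hstack(B),rcond=None)[0]; return w2b(X).round(1),X[2].round(1)
print(tri((345/6+150,322/6+118),(225/6+269,240/6+227)))
```

```text
(array([90.7,  0.9]), np.float64(32.0))
```

```bash
python3 -c "
from workcell import r,close_job
print(r.read_clock()); close_job()"
```

```text
29.0333
the job is handed in; nothing more can be done
```

All three pieces went through the gate one at a time and are in the slot; I handed the job in at about 29 s of the 64 s limit. I pushed them with the nearly closed fingertips and never lifted them. I did the middle piece first. The other two I slid sideways onto the gate's axis, then pushed through.

**Slot:** The wrist camera showed the first two pieces in the slot before the next one went through. The deck was empty at the end. Pictures taken about half a second apart differed only by what I took to be noise, so the pieces had stopped moving.

**How they lie:** Not every piece is flat on the slot floor. The second is tilted against the first. The third rests on the lower part of the chute against the second. I measured its centre at about board (91, 1) and 32 mm above the bench, so it is well below the 80 mm deck.

**Surroundings:** By eye, the finial, lathe centre, gouge and red look-alikes are where they were in the first pictures. No push reached its force stop; the forces read at the end of each push were about 1 N or less. The arm ended back at its start pose, touching nothing. No check failed.

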